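# Unlatch the specimen case and slide its lid open

### The job

Open the specimen case with a fingertip, gripping and lifting nothing: press the brass spring catch on its front ledge down and hold it down while you push the lid by the back of its brass lug past the catch, then push the lid fully open. Let go so that the catch springs up behind the lug and locks the lid open; leave the vials in the case and the things standing around it where they are.

Things in the scene. Friction and masses are not known exactly. Their poses are not given: they have to be found in the camera images.
- case: wooden specimen case, fixed to the bench: box 120 mm deep (its x), 230 long (its y), 58.5 high, with a ledge 25 mm high along its front. Origin: centre of the box's underside; x points away from the robot, y to the left along the case, z up. Front of the box at x = -60 mm, of the ledge at x = -108 mm. The lid slides toward +y
- lid (a joint): sliding lid, glass in a wooden frame held in grooves: 0 m shut, grows as it slides left (case +y), 0.088 m fully open at its stop. Needs about 2 N; starts within 6 mm of shut. Its brass lug, a 46 mm wide plate, 60 mm along y, 40.5 to 44.5 mm above the bench, sticks out over the ledge through a slit; at its right (rear) end a folded sheet rises upright to 56.5 mm
- catch (a joint): spring catch on the ledge, a brass bar that sinks straight down: 0 m up (locking), 0.010 m fully down. Its spring takes about 3 N at first, 8 N fully down, and lifts it when let go. A ribbed thumb pad (28 mm across x, 46 along y) runs on to the left as a tongue 24 mm wide under the lug, to case y = 22 mm; both share one flat top, 38 mm above the bench when up, 28 when down
- nose (a point): top of the catch's nose, an 8 x 10 mm upright between tongue and case; case x = -66 mm, y = 17 mm, 46 mm above the bench when up. It stops the lug's front edge once the lid is 10 mm open. With the catch over 6 mm down the lug passes above it and then holds it down; in the lid's last 8 mm the lug is past it, so the released catch springs up and locks the lid open
- pad (a point): centre of the thumb pad's top, moves with the catch; case x = -88 mm, y = -89 mm, 38 mm above the bench when up. Pad and tongue are centred on this line along y; a finger up to 30 mm wide that stays on the line clears the nose
- lug_back (a point): middle of the right face of the lug's upright rear plate, where it is pushed; case x = -88 mm, y = -58 mm when shut, 48.5 mm above the bench, moves with the lid; it looks to case -y. The plate is 40 mm across x, 3 thick, 40.5 to 56.5 mm above the bench; from its top a slope falls to the left over 40 mm
- vial_a: corked glass vial, 68 mm long, 19 thick, lying inside the case under the lid's right part; origin under its middle
- vial_b: a second such vial, lying beside it in the case
- petri_dish: petri dish, 62 mm across, 14 high, lying on the bench just beyond the left end of the case, low enough for the lid to pass over it; origin at its underside
- dust_brush: dust brush, 152 mm long, lying beside the right end of the case; origin at its underside
- forceps: steel forceps, 132 mm long, lying in front of the case; origin at its underside
- lens: folding hand lens, 45 mm, lying in front of the case; origin at its underside
- cork_a: cork stopper, 26 mm across, 24 high, standing in front of the case; origin at its underside
- jar_black: specimen jar with black lid, 43 mm across, 74 high, standing at the far edge; origin at its underside
- jar_wide: specimen jar with pale lid, 50 mm across, 70 high, standing at the far edge; origin at its underside
- jar_short: specimen jar with pale lid, 44 mm across, 66 high, standing at the far edge; origin at its underside
- grinder: tall cream hand grinder (an obstacle, fixed), 353 x 278 mm, 515 mm high, standing right of the case between it and the robot's starting place; origin under its middle, its hopper leans over toward the robot up to 180 mm from there. Pass it on the robot's side

How it is judged:
On the way, in this order (a step that is already met when the one before it is completed fails the run):
1. a finger holds the catch down while the lid is still behind it (value of joint catch above 0.0055 m and contact force between the fingers and catch above 1 N and value of joint lid below 0.0115 m), for 0.1 s.
2. the lid's lug has been slid over the lowered catch (value of joint lid above 0.022 m and value of joint catch above 0.004 m).
At the end, for the whole second after the job is handed in: the lid is open to within 9 mm of its stop, past the catch (joint above 0.079 m), the catch has sprung up again behind the lug (joint below 0.002 m), and the vials and bystanders lie within 20 mm of where they were (value of joint lid above 0.079 m and value of joint catch below 0.002 m and distance of each of vial_a, vial_b, petri_dish, dust_brush, forceps, lens, cork_a, jar_black, jar_wide, jar_short from where it was at the start of the episode below 0.02 m); the robot touches nothing.
It fails at once if a vial or a bystander is lifted or carried off (height (world z) of any of vial_a, vial_b above 0.03 m or height (world z) of any of petri_dish, dust_brush, forceps, lens, cork_a, jar_black, jar_wide, jar_short above 0.015 m).
It fails at once if a bystander or a vial is pushed more than 30 mm from its place (distance of any of vial_a, vial_b, petri_dish, dust_brush, forceps, lens, cork_a, jar_black, jar_wide, jar_short from where it was at the start of the episode above 0.03 m).
It fails at once if the lug is gripped: fingers press on its rear plate and on its front slope at once (contact force between the fingers and lid_c1 above 2 N and contact force between the fingers and lid_c2 above 2 N).
It also fails if it takes over 38 s, if anything falls off the work surface, if the arm or the gripper's body presses on something with over 40 N, if the wrist force passes 120 N, or if a joint passes its speed limit or range.

### The arm

A 7-joint arm with a two-finger parallel gripper is mounted at the origin on the work surface; the furniture and walls round the work are solid. World frame = base frame: x ahead of the robot, y to its left, z up, the work surface at z = 0. Lengths are in m, angles in rad, forces in N, time in s.
With the tool pointing down it reaches from about 0.4 to 0.75 m from the base axis. Payload 19.5 kg.
Tool frame: the origin (TCP) lies midway between the tips of the shut fingers; the grasp point (between the pads) lies 19 mm behind it (arm.grasp_offset is the distance from the TCP to the grasp point, in m); y points along the fingers, x is the direction in which the jaws open and shut, and the axes are right-handed (so a half turn about y gives the same grasp; the last joint's range is limited). The gripper opens to 85 mm and grips with 20 to 120 N. Pads are 22 mm wide; open, the fingers measure 114 mm over their backs; the gripper's body (76 mm by 85 mm) begins 54 mm behind the grasp point. The pads swing forward as they close: fully open they stand 13 mm farther back than shut.
Start: joints at [1.28, 0.707, -0.028, 1.485, 0.022, 0.951, -0.075], TCP at [0.142, -0.557, 0.231] pointing down, gripper open.
Joint ranges: [-2.71, 2.71], [-0.32, 2.16], [-1.57, 1.52], [0, 2.45], [-1.46, 4.6], [0, 2.02], [-2.83, 2.83]. Speed limits (rad/s): [1.89, 1.89, 2.57, 2.57, 3.01, 3.01, 3.01].

### API

Orientations are given as a unit quaternion [x, y, z, w].
In Python, from rig import arm gives the robot as it stands.
- The arm moves only by the shell command python3 -m inch 'ROWS' [FORCE]. ROWS is JSON, a list of rows, each a list of 7 numbers: the finger opening in m, from 0 to 0.0854, then the shift along the tool's x, y, z in m, then the turn, a rotation vector about the tool's x, y, z in degrees. In form: [[jaw, tx, ty, tz, ax, ay, az], ...]. A call has 1 to 20 rows; each row is the pose to reach, as a shift and turn from the pose commanded when the call began, along the tool's axes at that moment; what a row does not reach only later rows make up. A row lasts 1/10 s, in which the tool goes at most 50 mm and 8.59 degrees, less where a joint would pass 70% of its speed; a pose out of reach is approached as far as the arm can. A call with a gripper value outside its range is refused whole. The fingers move at their own pace and stop on an object; FORCE is the grip in N (left out, the last holds). Time passes only in rows, so rows that repeat a pose let the fingers close. It gives the time, the measured TCP pose, the force and the opening at its end, in the units of the state.
- arm.get_obs(): the state, without advancing time (a new reading comes with each control period).
- arm.read_camera(name): name is "side" or "top"; returns a dict with "color" (400x640x3 uint8, red, green, blue), "mtx" (3x3 intrinsics, pixels), "world_from_camera" (4x4, takes a point from camera to world coordinates). Camera axes: x right, y up, looking along -z (the intrinsics and any distortion apply to the point x, -y, -z); pixel columns grow to the right and rows downward; lengths in m; the calibration is good to about 2 mm. A picture is of the moment at which its call begins. There is no depth.
- arm.job_done(): hands the job in, once; it reports no verdict.
The state is a dict: "clock": time; "qpos": joint angles; "qvel": joint speeds; "joint_efforts": joint torques, N m; "tool_pos": TCP position; "eef_rot": TCP orientation; "contact_force": force on the tool from outside, world axes, zero at the start; "moment": the same for the moment, N m; "opening": finger opening in m.
Only numpy, scipy, OpenCV 4.12 (cv2) and the standard library are available. Lean on these libraries where they do the work, as an engineer would, in place of code of your own. Each camera call takes 0.05 s, during which the arm holds its last target. There are 200 camera calls.

## Working session

There is one attempt and no reset: what is moved stays moved. The work goes in short steps, Python scripts to look and compute and a shell command to move; the robot and the scene stay as the last step left them, time stands still between calls to the robot, and variables do not carry over. Pictures are saved under pics/ and viewed, about 8 in all and at most 12, crops included, and the job is handed in when it is done.

```bash
mkdir -p pics; ls; python3 - <<'E'
from rig import arm
import cv2,numpy as np
o=arm.get_obs();print({k:np.round(v,3).tolist() for k,v in o.items()})
for n in("side","top"):
    r=arm.read_camera(n);cv2.imwrite(f"pics/{n}0.png",r["color"][:,:,::-1]);print(n,np.round(r["mtx"],1).tolist(),np.round(r["world_from_camera"],3).tolist(),[k for k in r])
E
```

```text
pics
{'clock': 0.0, 'qpos': [1.28, 0.707, -0.028, 1.485, 0.022, 0.951, -0.076], 'qvel': [-0.002, 0.0, 0.0, -0.0, 0.0, -0.002, -0.0], 'joint_efforts': [0.001, -88.32, 1.235, -23.616, 0.017, 0.007, 0.0], 'tool_pos': [0.142, -0.557, 0.231], 'eef_rot': [-0.558, 0.434, -0.434, 0.558], 'contact_force': [0.7, 0.638, -0.277], 'moment': [-0.022, 0.061, 0.015], 'opening': 0.085}
side [[468.0, 0.0, 320.6], [0.0, 468.0, 193.8], [0.0, 0.0, 1.0]] [[-0.047, 0.76, -0.649, -0.176], [-0.999, -0.035, 0.031, 0.059], [0.001, 0.649, 0.76, 0.913], [0.0, 0.0, 0.0, 1.0]] ['color', 'mtx', 'world_from_camera']
top [[463.2, 0.0, 322.2], [0.0, 463.2, 196.8], [0.0, 0.0, 1.0]] [[-0.02, 0.998, -0.063, 0.495], [-0.999, -0.022, -0.024, -0.001], [-0.025, 0.062, 0.998, 1.301], [0.0, 0.0, 0.0, 1.0]] ['color', 'mtx', 'world_from_camera']
```

View pics/top0.png

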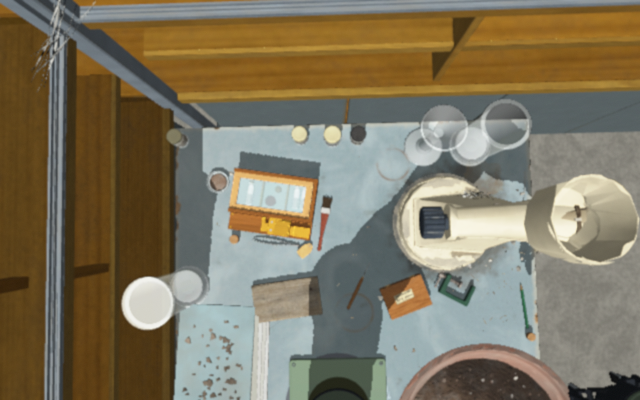

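View pics/side0.png

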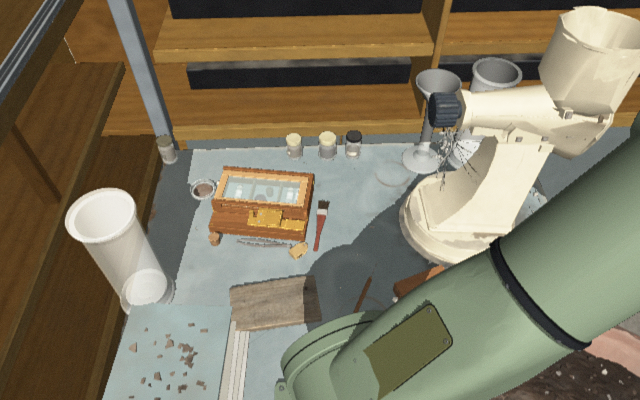

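The top view shows the case at u 230–318, v 168–243 with the brass catch and lug at about (285,228). The lens (305,250), cork (235,238) and forceps lie in front of it. The brush is to its right (325,220) and the grinder is at u 395–640. I'll zoom in on both views.

```bash
python3 - <<'E'
import cv2,numpy as np
a=cv2.imread("pics/top0.png")[155:265,215:345];b=cv2.imread("pics/side0.png")[155:265,195:345]
f=lambda i:cv2.resize(i,(780,int(i.shape[0]*780/i.shape[1])),interpolation=cv2.INTER_CUBIC)
cv2.imwrite("pics/zt.png",cv2.resize(a,None,fx=5,fy=5,interpolation=cv2.INTER_CUBIC))
cv2.imwrite("pics/zs.png",cv2.resize(b,None,fx=5,fy=5,interpolation=cv2.INTER_CUBIC))
E
cat > h.py <<'E'
import numpy as np
from scipy.spatial.transform import Rotation as R
C={}
def ray(r,u,v,z):
    K=r["mtx"];T=r["world_from_camera"]
    d=T[:3,:3]@np.array([(u-K[0,2])/K[0,0],-(v-K[1,2])/K[1,1],-1]);p=T[:3,3]
    return p+d*(z-p[2])/d[2]
def pix(r,P):
    T=r["world_from_camera"];q=T[:3,:3].T@(np.array(P)-T[:3,3]);K=r["mtx"]
    return K[0,2]+K[0,0]*q[0]/-q[2],K[1,2]+K[1,1]*-q[1]/-q[2]
E
python3 - <<'E'
from scipy.spatial.transform import Rotation as R
print(R.from_quat([-0.558,0.434,-0.434,0.558]).as_matrix().round(3))
E
```

```text
[[ 0.246  0.     0.969]
 [-0.969  0.     0.246]
 [ 0.    -1.     0.   ]]
```

View pics/zt.png

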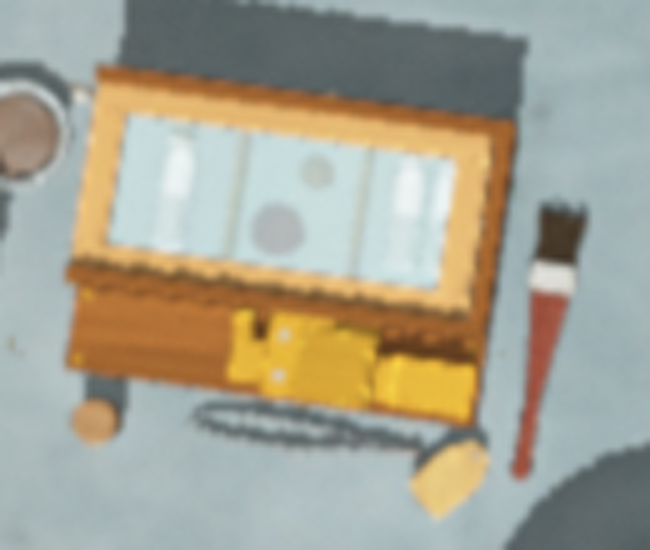

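View pics/zs.png

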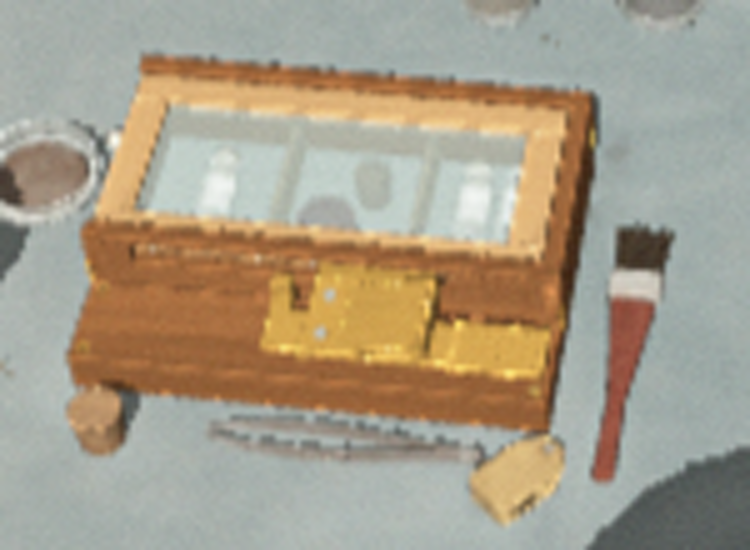

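The crops show the case top corners, the ledge front corners and the pad corners clearly. The lug sits just left of the pad, so the lid is nearly shut. Next I fit the case pose from these corners.

```bash
python3 - <<'E'
from rig import arm
from h import *
from scipy.optimize import least_squares
r={n:arm.read_camera(n) for n in("top","side")};off={"top":(215,155),"side":(195,155)}
pts=[("top",98,68,60,115,58.5),("top",517,122,60,-115,58.5),("top",68,366,-108,115,25),("top",474,425,-108,-115,25),
("top",476,362,-74,-112,38),("top",472,420,-102,-112,38),
("side",143,56,60,115,58.5),("side",596,93,60,-115,58.5),("side",70,355,-108,115,25),("side",548,402,-108,-115,25),("side",550,324,-74,-112,38),("side",546,376,-102,-112,38)]
W=np.array([ray(r[n],u/5-.4+off[n][0],v/5-.4+off[n][1],z/1000)[:2] for n,u,v,x,y,z in pts])
L=np.array([p[3:5] for p in pts])/1000
def rot(a):return np.array([[np.cos(a),-np.sin(a)],[np.sin(a),np.cos(a)]])
s=least_squares(lambda p:(L@rot(p[2]).T+p[:2]-W).ravel(),[.6,.1,0],loss="soft_l1",f_scale=.003)
print(s.x,np.degrees(s.x[2]));print((s.fun.reshape(-1,2)*1000).round(1).tolist())
P=lambda x,y:(rot(s.x[2])@[x,y]+s.x[:2]).round(4)
print("pad",P(-.088,-.089),"lugback",P(-.088,-.058),"nose",P(-.066,.017),"end",P(-.088,.03),"start",P(-.088,-.1))
# lug rear upper edge (z56.5), pixels in zoom
for n,u,v in(("top",379,335),("top",377,405),("side",437,277),("side",432,355)):
    w=ray(r[n],u/5-.4+off[n][0],v/5-.4+off[n][1],.0565)[:2]; print(n,(rot(s.x[2]).T@(w-s.x[:2])).round(4))
print([ (k,ray(r["top"],u,v,.005).round(3)[:2].tolist()) for k,u,v in(("lens",305,250),("cork",234,239),("brushend",319,249),("grindL",395,220),("grindfront",430,272))])
E
```

```text
[ 0.58173155  0.16202175 -0.1605416 ] -9.198356154501647
[[3.5, 0.0], [1.3, -0.3], [-1.4, 1.6], [-1.3, -1.4], [-1.8, -1.4], [2.0, 0.3], [2.2, 0.1], [1.4, 1.0], [-1.6, 1.7], [-1.0, -0.9], [-2.4, -1.3], [0.0, 0.6]]
pad [0.4806 0.0882] lugback [0.4856 0.1188] nose [0.5193 0.1894] end [0.4997 0.2057] start [0.4789 0.0774]
top [-0.0652 -0.0575]
top [-0.1025 -0.0618]
side [-0.0645 -0.0565]
side [-0.1095 -0.0618]
[('lens', [0.429, 0.081]), ('cork', [0.463, 0.28]), ('brushend', [0.431, 0.042]), ('grindL', [0.507, -0.171]), ('grindfront', [0.362, -0.263])]
```

```bash
python3 -m inch '[[0,-0.04,-0.03,0,0,0,0],[0,-0.08,-0.05,0,0,0,0],[0,-0.12,-0.07,0,0,0,0],[0,-0.16,-0.09,0,0,0,0],[0,-0.175,-0.09,0,0,0,0],[0,-0.175,-0.09,0,0,0,0],[0,-0.175,-0.09,0,0,0,0]]' 20
python3 - <<'E'
from rig import arm
import numpy as np
o=arm.get_obs();print({k:np.round(o[k],3).tolist() for k in("clock","qpos","tool_pos","eef_rot","contact_force","opening")})
E
```

```text
clock: 0.9
tool_pos: [0.0986, -0.3881, 0.3213]
eef_rot: [0.558, -0.434, 0.434, -0.558]
contact_force: [-0.2, -0.6, 0.4]
opening: 0.0
{'clock': 0.9, 'qpos': [1.266, 0.329, -0.034, 1.892, 0.014, 0.921, -0.097], 'tool_pos': [0.099, -0.388, 0.321], 'eef_rot': [0.558, -0.434, 0.434, -0.558], 'contact_force': [-0.22, -0.58, 0.394], 'opening': 0.0}
```

```bash
python3 -m inch '[[0,-0.002,0,0.035,0,0,0],[0,-0.006,0,0.069,0,0,0],[0,-0.014,0,0.103,0,0,0],[0,-0.024,0,0.137,0,0,0],[0,-0.038,0,0.169,0,0,0],[0,-0.054,0,0.2,0,0,0],[0,-0.072,0,0.229,0,0,0],[0,-0.094,0,0.257,0,0,0],[0,-0.118,0,0.283,0,3,0],[0,-0.143,0,0.306,0,6,0],[0,-0.17,0,0.328,0,9,0],[0,-0.2,0,0.346,0,12,0],[0,-0.231,0,0.362,0,15,0],[0,-0.263,0,0.376,0,18,0],[0,-0.297,0,0.386,0,21,0],[0,-0.331,0,0.394,0,23.4,0],[0,-0.331,0,0.394,0,23.4,0],[0,-0.331,0,0.394,0,23.4,0]]'
python3 - <<'E'
from rig import arm
import numpy as np
from scipy.spatial.transform import Rotation as R
o=arm.get_obs();print({k:np.round(o[k],3).tolist() for k in("clock","qpos","tool_pos","contact_force")})
M=R.from_quat(o["eef_rot"]).as_matrix();print(M.round(4))
p=o["tool_pos"]
# tool shift to case-frame points
a=-.1605;c,s=np.cos(a),np.sin(a)
for n,x,y,z in(("pad high",-.088,-.092,.09),("pad",-.088,-.092,.04)):
    w=np.array([.5817+c*x-s*y,.1620+s*x+c*y,z]);print(n,w.round(4),(M.T@(w-p)).round(4))
print("case y in tool",(M.T@[-s,c,0]).round(4))
E
```

```text
clock: 2.7
tool_pos: [0.3994, 0.0305, 0.3208]
eef_rot: [-0.459, 0.538, -0.538, 0.459]
contact_force: [-0.1, -1.3, -0.9]
opening: -0.0003
{'clock': 2.7, 'qpos': [-0.109, 0.33, -0.068, 1.891, 0.028, 0.922, -1.919], 'tool_pos': [0.399, 0.031, 0.321], 'contact_force': [-0.13, -1.294, -0.872]}
[[-1.574e-01 -9.000e-04  9.875e-01]
 [-9.875e-01 -1.000e-04 -1.574e-01]
 [ 3.000e-04 -1.000e+00 -9.000e-04]]
pad high [0.4801 0.0852 0.09  ] [-0.0668  0.2307  0.0713]
pad [0.4801 0.0852 0.04  ] [-0.0668  0.2807  0.0714]
case y in tool [-1.0e+00 -3.0e-04  2.4e-03]
```

```bash
python3 -m inch '[[0,-0.03,0.02,0.035,0,0,0],[0,-0.067,0.05,0.071,0,0,0],[0,-0.067,0.095,0.071,0,0,0],[0,-0.067,0.14,0.071,0,0,0],[0,-0.067,0.18,0.071,0,0,0],[0,-0.067,0.215,0.071,0,0,0],[0,-0.067,0.23,0.071,0,0,0],[0,-0.067,0.23,0.071,0,0,0]]'
python3 - <<'E'
from rig import arm
import cv2,numpy as np
r=arm.read_camera("side")["color"][:,:,::-1];t=arm.read_camera("top")["color"][:,:,::-1]
f=lambda i:cv2.resize(i,(390,390),interpolation=cv2.INTER_CUBIC)
cv2.imwrite("pics/p1.png",np.hstack([f(r[145:275,205:335]),f(t[145:275,215:345])]))
E
```

```text
clock: 3.5
tool_pos: [0.4791, 0.0838, 0.0892]
eef_rot: [-0.459, 0.539, -0.538, 0.457]
contact_force: [-0.1, 0.4, 0.7]
opening: -0.0002
```

View pics/p1.png

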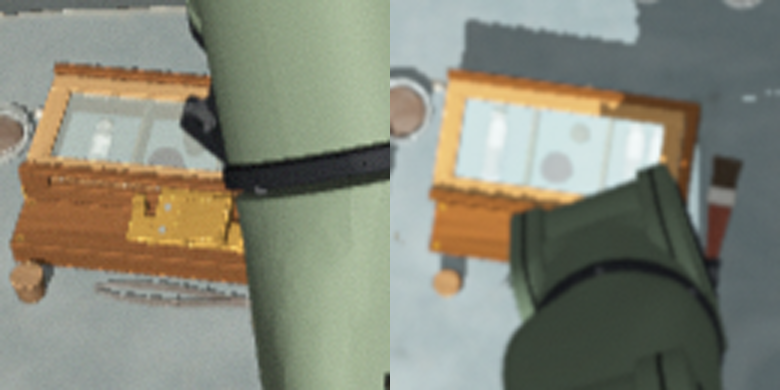

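The arm hides the pad in both views. The lug is still at its original place and nothing around it has moved. I'll go down by force feedback.

```bash
python3 -m inch '[[0,-0.001,0.02,0.001,0,0,0],[0,-0.001,0.035,0.001,0,0,0],[0,-0.001,0.045,0.001,0,0,0],[0,-0.001,0.049,0.001,0,0,0],[0,-0.001,0.053,0.001,0,0,0],[0,-0.001,0.053,0.001,0,0,0]]'
python3 -m inch '[[0,0,0.003,0,0,0,0],[0,0,0.005,0,0,0,0],[0,0,0.005,0,0,0,0],[0,0,0.005,0,0,0,0]]'
```

```text
clock: 4.2
tool_pos: [0.4809, 0.0858, 0.0385]
eef_rot: [0.458, -0.538, 0.538, -0.459]
contact_force: [-0.2, -0.1, -1.0]
opening: 0.0001
clock: 4.6
tool_pos: [0.4809, 0.0859, 0.0335]
eef_rot: [0.458, -0.538, 0.538, -0.459]
contact_force: [0.3, -0.3, 4.5]
opening: 0.0001
```

The catch touches at 38 mm and the force rises as expected. Press to about 8.5 mm and hold.

```bash
python3 -m inch '[[0,0,0.002,0,0,0,0],[0,0,0.004,0,0,0,0],[0,0,0.004,0,0,0,0],[0,0,0.004,0,0,0,0],[0,0,0.004,0,0,0,0]]'; python3 -m inch '[[0,-0.003,0,0,0,0,0],[0,-0.006,0,0,0,0,0],[0,-0.009,0,0,0,0,0],[0,-0.012,0,0,0,0,0],[0,-0.015,0,0,0,0,0],[0,-0.018,0,0,0,0,0],[0,-0.021,0,0,0,0,0],[0,-0.024,0,0,0,0,0],[0,-0.024,0,0,0,0,0]]'
```

```text
clock: 5.1
tool_pos: [0.481, 0.0859, 0.0296]
eef_rot: [0.458, -0.538, 0.538, -0.459]
contact_force: [0.2, -0.4, 7.1]
opening: -0.0002
clock: 6.0
tool_pos: [0.4845, 0.1093, 0.0295]
eef_rot: [0.459, -0.538, 0.538, -0.458]
contact_force: [-0.7, -2.4, 6.7]
opening: -0.0
```

Pushing the lug at about 2.5 N with 7 N down on the catch. Continue.

```bash
python3 -m inch '[[0,-0.004,0,0,0,0,0],[0,-0.008,0,0,0,0,0],[0,-0.012,0,0,0,0,0],[0,-0.016,0,0,0,0,0],[0,-0.02,0,0,0,0,0],[0,-0.024,0,0,0,0,0],[0,-0.028,0,0,0,0,0],[0,-0.032,0,0,0,0,0],[0,-0.036,0,0,0,0,0],[0,-0.04,0,0,0,0,0],[0,-0.04,0,0,0,0,0]]'
python3 -m inch '[[0,-0.004,0,0,0,0,0],[0,-0.008,0,0,0,0,0],[0,-0.012,0,0,0,0,0],[0,-0.016,0,0,0,0,0],[0,-0.02,0,0,0,0,0],[0,-0.024,0,0,0,0,0],[0,-0.028,0,0,0,0,0],[0,-0.032,0,0,0,0,0],[0,-0.035,0,0,0,0,0],[0,-0.038,0,0,0,0,0],[0,-0.038,0,0,0,0,0]]'
python3 - <<'E'
from rig import arm
import cv2,numpy as np
r=arm.read_camera("side")["color"][:,:,::-1];t=arm.read_camera("top")["color"][:,:,::-1]
f=lambda i:cv2.resize(i,(390,390),interpolation=cv2.INTER_CUBIC)
cv2.imwrite("pics/p2.png",np.hstack([f(r[145:275,195:325]),f(t[145:275,205:335])]))
E
```

```text
clock: 7.1
tool_pos: [0.491, 0.1489, 0.0295]
eef_rot: [0.459, -0.538, 0.538, -0.458]
contact_force: [-0.9, -1.8, 6.7]
opening: -0.0
clock: 8.2
tool_pos: [0.497, 0.1862, 0.0295]
eef_rot: [0.459, -0.538, 0.539, -0.458]
contact_force: [0.3, -2.0, 6.3]
opening: 0.0002
```

View pics/p2.png

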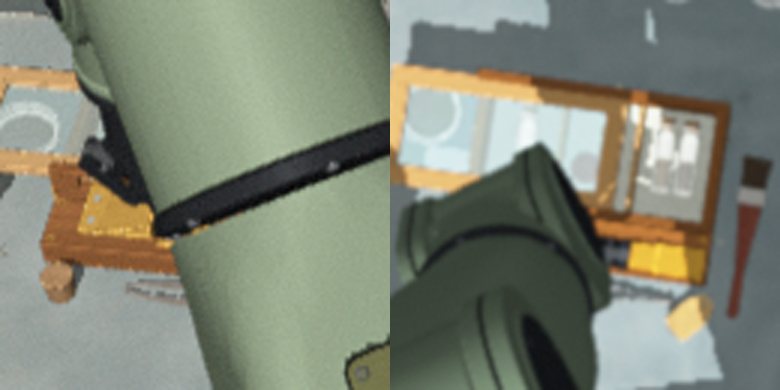

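The lid is nearly open, with the vials undisturbed and the pad clear at right (670,260). I'll push on until the stop shows as a rise in force.

```bash
python3 -m inch '[[0,-0.001,0,0,0,0,0],[0,-0.002,0,0,0,0,0],[0,-0.003,0,0,0,0,0],[0,-0.003,0,0,0,0,0]]'
python3 -m inch '[[0,-0.001,0,0,0,0,0],[0,-0.002,0,0,0,0,0],[0,-0.002,0,0,0,0,0]]'
```

```text
clock: 8.7
tool_pos: [0.4974, 0.1887, 0.0295]
eef_rot: [0.459, -0.538, 0.539, -0.458]
contact_force: [-0.5, -5.2, 8.0]
opening: 0.0001
clock: 9.0
tool_pos: [0.4977, 0.1907, 0.0295]
eef_rot: [0.459, -0.538, 0.539, -0.458]
contact_force: [-0.8, -4.5, 7.1]
opening: 0.0004
```

```bash
python3 -m inch '[[0,-0.001,0,0,0,0,0],[0,-0.002,0,0,0,0,0],[0,-0.002,0,0,0,0,0]]'
python3 -m inch '[[0,-0.001,0,0,0,0,0],[0,-0.002,0,0,0,0,0],[0,-0.002,0,0,0,0,0]]'
```

```text
clock: 9.3
tool_pos: [0.498, 0.1927, 0.0295]
eef_rot: [0.459, -0.538, 0.539, -0.458]
contact_force: [-1.4, -5.5, 7.3]
opening: -0.0
clock: 9.6
tool_pos: [0.4982, 0.1938, 0.0295]
eef_rot: [0.459, -0.538, 0.539, -0.457]
contact_force: [-1.9, -11.3, 8.8]
opening: -0.0001
```

That is the stop: 11 N and the tool lags its command. Back off 3 mm from the plate, lift, and retreat toward the robot.

```bash
python3 -m inch '[[0,0.002,0,0,0,0,0],[0,0.004,0,0,0,0,0],[0,0.004,-0.005,0,0,0,0],[0,0.004,-0.015,0,0,0,0],[0,0.004,-0.05,0,0,0,0],[0,0.004,-0.1,0,0,0,0],[0,0.004,-0.15,0,0,0,0],[0,0.02,-0.2,-0.03,0,0,0],[0,0.05,-0.25,-0.06,0,0,0],[0,0.09,-0.25,-0.08,0,0,0],[0,0.13,-0.25,-0.09,0,0,0],[0,0.17,-0.25,-0.09,0,0,0],[0,0.21,-0.25,-0.09,0,0,0],[0,0.25,-0.25,-0.09,0,0,0],[0,0.25,-0.25,-0.09,0,0,0],[0,0.25,-0.25,-0.09,0,0,0]]'
python3 - <<'E'
from rig import arm
import cv2,numpy as np
r=arm.read_camera("side")["color"][:,:,::-1];t=arm.read_camera("top")["color"][:,:,::-1]
cv2.imwrite("pics/f_t.png",t);cv2.imwrite("pics/f_s.png",r)
f=lambda i:cv2.resize(i,(390,330),interpolation=cv2.INTER_CUBIC)
cv2.imwrite("pics/p3.png",np.hstack([f(r[155:265,195:325]),f(t[155:265,205:335])]))
E
```

```text
clock: 11.2
tool_pos: [0.3694, -0.0375, 0.2797]
eef_rot: [-0.458, 0.539, -0.539, 0.458]
contact_force: [-0.3, 0.5, -0.7]
opening: -0.0001
```

View pics/p3.png

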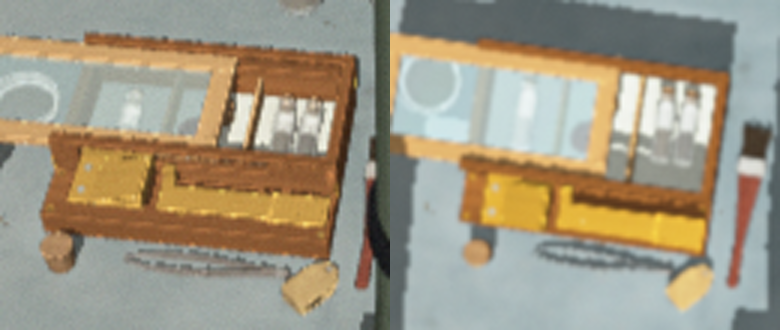

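The lid is open. The lug stands left of the nose at side crop (165,180), and the vials and bystanders look undisturbed. Before handing in I'll check the lid position, the catch height and the bystanders in numbers.

```bash
python3 - <<'E'
from rig import arm
from h import *
import cv2
a=-.1605;Rm=np.array([[np.cos(a),-np.sin(a)],[np.sin(a),np.cos(a)]])
r=arm.read_camera("side")
for u,v in((155,153),(148,207)):
    w=ray(r,u/3-.4+195,v/3-.4+155,.0565)[:2];print("lug rear",(Rm.T@(w-[.5817,.162])).round(4))
A=cv2.imread("pics/side0.png");B=cv2.imread("pics/f_s.png")
# vertical shift of the thumb pad between before and now
t=A[217:232,284:306];m=cv2.matchTemplate(B[207:242,274:316],t,cv2.TM_CCOEFF_NORMED);print("pad shift",np.array(cv2.minMaxLoc(m)[3])-10,m.max())
for z in(.038,.028):print("pad corner px",z,pix(r,[*(Rm@[-.102,-.112]+[.5817,.162]),z]))
A=cv2.imread("pics/top0.png");B=cv2.imread("pics/f_t.png")
for n,x,y,s in(("brush",325,220,22),("lens",305,249,9),("cork",234,239,7),("jarL",300,134,9),("jarM",332,134,9),("jarB",358,134,9)):
    m=cv2.matchTemplate(B[y-s-8:y+s+8,x-s-8:x+s+8],A[y-s:y+s,x-s:x+s],cv2.TM_CCOEFF_NORMED);print(n,np.array(cv2.minMaxLoc(m)[3])-8,m.max().round(2))
E
```

```text
lug rear [-0.061   0.0293]
lug rear [-0.1135  0.0231]
pad shift [0 0] 0.9950309
pad corner px 0.038 (np.float64(303.53592600524655), np.float64(229.8181876307728))
pad corner px 0.028 (np.float64(303.64934760960284), np.float64(232.3620712088749))
brush [0 0] 0.58
lens [0 0] 1.0
cork [0 0] 1.0
jarL [0 0] 1.0
jarM [-1  0] 0.72
jarB [0 0] 0.83
```

```bash
python3 -c "
from rig import arm
print(arm.job_done())"
```

```text
the job is handed in; nothing more can be done
None
```

The case is open and handed in at about 11 s of the 38 s allowed; no verdict is reported. With the fingers shut, I pressed the catch about 8.5 mm down (7 N) and held it. I then pushed the lug's rear plate left at 2–5 N until the lid hit its stop (11 N). After that I backed off, lifted straight up and retreated.

**Last checks**
- **Lid:** the lug's rear edge measured at case y = 23 to 29 mm, where fully open is about +30. The two ends of the edge gave different values because my pixel picks were rough. By the tool position and the force rise, it is at the stop.
- **Catch:** the pad's image matches the one from before the move with no shift (a fully lowered catch would show about 2.5 pixels). The nose shows behind the lug, so the catch looks sprung up.
- **Bystanders:** the lens, cork and one pale-lidded jar match exactly. The brush, the black-lidded jar and the other pale-lidded jar also matched within a pixel, but with weaker scores (0.58–0.83), probably from shadows or the arm in view. I checked the vials, forceps and petri dish only by eye, and they look undisturbed.
- **Contact:** the wrist force after the retreat was about 1 N or less, so the robot was touching nothing.

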